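# Close a sensor housing on its dowels and hold it pressed in the sprung jig

## Robot

A 7-joint arm with a two-finger parallel gripper is mounted at the origin on the work surface. World frame = base frame: x ahead of the robot, y to its left, z up, the work surface at z = 0. Lengths are in m, angles in rad, forces in N, time in s.
With the tool pointing down it reaches from about 0.425 to 0.925 m from the base axis. Payload 6.8 kg.
Tool frame: the origin (TCP) lies midway between the tips of the shut fingers; the grasp point (between the pads) lies r.grip_point_offset behind it (r.grip_point_offset is the distance from the TCP to the grasp point, in m); z points along the fingers, y is the line along which they close (so a half turn about z gives the same grasp; the last joint's range is limited). The gripper opens to 85 mm and grips with 20 to 120 N. Pads are 22 mm wide; open, the fingers measure 114 mm over their backs; the gripper's body (76 mm by 85 mm) begins 54 mm behind the grasp point. The pads swing forward as they close: fully open they stand 13 mm farther back than shut.
Start: joints at [-1.215, 0.477, 0.022, 1.555, -0.011, 1.109, -0.083], TCP at [0.302, 0.604, 0.211] pointing down, gripper open.
Joint ranges: [-2.96, 2.96], [-0.34, 2.1], [-1.41, 1.46], [0.24, 2.44], [-1.37, 4.51], [0.17, 1.92], [-2.96, 2.96]. Speed limits (rad/s): [2.39, 2.39, 3.14, 3.14, 3.14, 3.14, 3.14].

## Interface

Orientations are given as a rotation vector (axis times angle).
In Python, from bench import r gives the robot as it stands. The module is installed in compiled form; this text tells all that it offers.
- The arm moves only by the shell command python3 -m crank 'ROWS' [FORCE]. ROWS is JSON, a list of rows, each a list of 5 numbers: the shift along the world's x, y, z in units of 200 mm (1.0 is 200 mm), then the turn about the world's z in units of 45 degrees (1.0 is 45 degrees), then the opening, from -1 (shut) to 1 (fully open). In form: [[dx, dy, dz, turn, jaw], ...]. A call has 1 to 8 rows; each row shifts and turns the commanded pose from where the row before left it; what a row does not reach is not made up. A row lasts 1/12 s, in which the tool goes at most 41.7 mm and 7.16 degrees, less where a joint would pass 70% of its speed; a pose out of reach is approached as far as the arm can. A call with a number of a shift or a turn outside -1 to 1 is refused whole. A call with a gripper value outside its range is refused whole. The fingers move at their own pace and stop on an object; FORCE is the grip in N (left out, the last holds). Time passes only in rows, so rows that do not move let the fingers close. It gives the time, the measured TCP pose, the force, the opening and the grip force at its end, in the units of the state.
- r.get_obs(): the state, without advancing time (a new reading comes with each control period).
- r.grab_frame(name): name is "scene" or "top" or "wrist"; returns the picture (420x560x3 uint8, blue, green, red); there is no depth.
- r.camera_model(name): a dict with "fx", "fy", "cx", "cy" (pixels), "R" (3x3) and "t" (3): a world point X has camera coordinates R X + t. Camera axes: x right, y down, z forward; pixel columns grow to the right and rows downward; lengths in m; the calibration is good to about 2 mm. The wrist camera is an equidistant fisheye: a pixel r from the principal point sees the ray r / f radians off the axis. A picture is of the moment at which its call begins: read the wrist's pose just before it. camera_model takes no time and is no camera call; for the wrist camera it gives the pose at the moment of the call.
- r.hand_in(): hands the job in; it is judged then, once.
The state is a dict: "clock": time; "joints": joint angles; "qvel": joint speeds; "tau": joint torques, N m; "tcp_pos": TCP position; "orientation": TCP orientation; "contact_force": force on the tool from outside, world axes, zero at the start; "moment": the same for the moment, N m; "grip_width": finger opening in m; "gripper_force": force on a finger pad.
Only numpy, scipy, OpenCV 4.12 (cv2) and the standard library are available. Lean on these libraries where they do the work, as an engineer would, in place of code of your own. Each camera call takes 0.05 s, during which the arm holds its last target. There are 200 camera calls.

## Task

On the electronics bench, pick up the longer of the two loose housing covers and lower it onto the two dowels of the housing half that sits in the sprung press jig, cable lugs at the same end, until it lies flush. Then press the pair down until the sprung nest has sunk well past half of its 12 mm travel, about 9 mm, and finish while still holding it pressed down: do not let go. Leave the shorter cover, the screwdriver and the jar where they are.

Things in the scene. Friction and masses are not known exactly. Their poses are not given: they have to be found in the camera images.
- cover: the right cover: grey plate 110 x 70 x 14 mm (x, y, z), flat on the bench, rib up. Origin: centre of the plate's underside, without the 12 mm long, 26 mm wide cable lug on its +x end. The grip rib on mid-top is 44 mm long (x), 20 mm wide (y), and its top is 44 mm above the origin (30 above the plate). Through holes 13 mm across at (x, y) = (-40, 0) and (40, 20) mm. About 0.16 kg
- hole_a (a point): centre of the cover's hole at (-40, 0) mm, at its underside
- hole_b (a point): centre of the cover's hole at (40, 20) mm, at its underside, nearer the lug end
- jig: press jig, fixed to the bench: base 170 x 120 x 20 mm, origin at the centre of its underside, x along its length. Above it a sprung steel nest plate 150 x 100 mm carries the lower housing half, fixed to it: open grey box 110 x 70 x 24 mm, 8 mm walls, circuit board inside, same cable lug on its +x end. Outside the housing half nothing is higher than 50 mm
- lower_half (a point): centre of the lower half's top face (the face the cover lies on), 68 mm above the bench with the nest up; axes as those of the jig (x towards the lug end). The closed cover's origin lies here, its axes along these
- dowel_a (a point): foot of the steel dowel at (-40, 0) mm in the lower half's axes, at the top face. Both dowels are 10 mm in diameter for 7 mm, then taper to 4.4 mm at their tip, 14 mm above the face
- dowel_b (a point): foot of the steel dowel at (40, 20) mm in the lower half's axes, at the top face
- nest (a joint): how far the sprung nest has sunk (m): 0 up, 0.012 at its bottom stop, straight down. With the cover on it, it starts to sink at about 2 N of push and takes about 1.2 N more for each mm, some 16 N at the stop; it springs back up when let go
- short_cover: the wrong cover, to be left alone: like the right one but 80 x 70 x 14 mm with a 12 mm lug at +x, rib only 24 mm long, holes at (-27, 0) and (27, 20) mm. Origin at the centre of its plate's underside
- driver: screwdriver lying on the bench, 170 mm long along its x, black handle to -x, origin under its middle; to be left alone
- flux_jar: closed white jar, 48 mm across and 55 mm high, standing on the bench; to be left alone. Origin at the centre of its underside
Mind the look-alikes: they are no part of the job. What is shaped like the cover but brown or yellow is not meant.

How it is judged:
By the outcome, as a careful person would: the job done as asked, in the order asked, and still so for the second after the job is handed in, while the arm keeps its last pose, push and grip.
It also fails if it takes over 40 s, if anything falls off the work surface, if the arm or the gripper's body presses on something with over 40 N, if the wrist force passes 120 N, or if a joint passes its speed limit or range.

## Working session

There is one attempt and no reset: what is moved stays moved. The work goes in short steps, Python scripts to look and compute and a shell command to move; the robot and the scene stay as the last step left them, time stands still between calls to the robot, and variables do not carry over. Pictures are saved under pics/ and viewed, at most 10 in all, crops included, and the job is handed in when it is done.

```bash
mkdir -p pics; ls; python3 - <<'E'
from bench import r
import cv2,numpy as np
o=r.get_obs();print({k:np.round(v,3) for k,v in o.items()},r.grip_point_offset)
for n in("scene","top"):
    f=r.grab_frame(n);cv2.imwrite(f"pics/{n}0.png",f)
    m=r.camera_model(n);print(n,{k:np.round(v,3).tolist() for k,v in m.items()})
E
```

```text
pics
{'clock': np.float64(0.0), 'joints': array([-1.215,  0.478,  0.022,  1.556, -0.011,  1.109, -0.083]), 'qvel': array([-0.   , -0.   , -0.001,  0.001, -0.   , -0.001,  0.001]), 'tau': array([-0.0000e+00, -5.9644e+01,  1.6080e+00, -2.8121e+01,  1.2000e-02,
        9.0000e-03,  0.0000e+00]), 'tcp_pos': array([0.302, 0.603, 0.21 ]), 'orientation': array([-7.220e-01, -3.057e+00,  3.000e-03]), 'contact_force': array([-0.321,  0.09 , -0.217]), 'moment': array([0.036, 0.005, 0.005]), 'gripper_force': np.float64(0.0), 'grip_width': np.float64(0.086)} 0.0187
scene {'fx': 510.722, 'fy': 510.722, 'cx': 281.821, 'cy': 211.36, 'R': [[-0.867, 0.498, 0.003], [0.412, 0.72, -0.558], [-0.281, -0.483, -0.83]], 't': [0.556, -0.17, 1.623]}
top {'fx': 440.727, 'fy': 440.727, 'cx': 285.327, 'cy': 204.994, 'R': [[0.007, -1.0, 0.007], [-0.977, -0.008, -0.212], [0.212, -0.005, -0.977]], 't': [-0.047, 0.633, 1.003]}
```

View pics/top0.png

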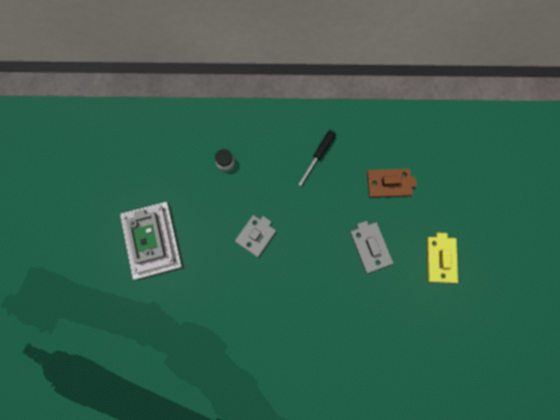

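View pics/scene0.png

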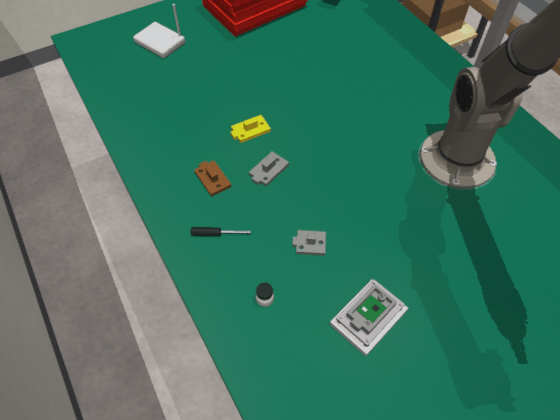

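The top view shows the long grey cover at (372,247), the short grey one at (256,236), brown at (391,183) and yellow at (443,259). The jig is at (150,240), the jar at (225,160) and the driver at (318,158). By the description (grey and longer) I choose (372,247). The scene view shows the same cover at (269,168) and the jig at (369,315).

```bash
cat > h.py <<'E'
from bench import r
import cv2,numpy as np
def ray(m,uv,fish=False):
    d=np.array([(uv[0]-m["cx"])/m["fx"],(uv[1]-m["cy"])/m["fy"]])
    if fish:
        a=np.hypot(*d); v=np.r_[d/max(a,1e-9)*np.sin(a),np.cos(a)]
    else: v=np.r_[d,1]
    R=np.array(m["R"]);v=R.T@v
    return -R.T@np.array(m["t"]),v/np.linalg.norm(v)
def plane(m,uv,z,fish=False):
    c,v=ray(m,uv,fish);return c+v*(z-c[2])/v[2]
def tri(rays):
    A=sum(np.eye(3)-np.outer(v,v) for c,v in rays);b=sum((np.eye(3)-np.outer(v,v))@c for c,v in rays)
    X=np.linalg.solve(A,b);return X,max(np.linalg.norm(np.cross(X-c,v)) for c,v in rays)
def proj(m,X,fish=False):
    p=np.array(m["R"])@np.array(X)+np.array(m["t"])
    if fish:
        a=np.arctan2(np.hypot(p[0],p[1]),p[2]);q=p[:2]/np.hypot(p[0],p[1])*a
    else:q=p[:2]/p[2]
    return np.array([m["cx"],m["cy"]])+q*[m["fx"],m["fy"]]
E
python3 - <<'E'
from h import *
m=r.camera_model("top");f=cv2.imread("pics/top0.png")
hsv=cv2.cvtColor(f,cv2.COLOR_BGR2HSV)
mask=((hsv[...,1]<60)&(hsv[...,2]>60)).astype(np.uint8)*255;mask[:110]=0
cs,_=cv2.findContours(mask,cv2.RETR_EXTERNAL,cv2.CHAIN_APPROX_NONE)
for c in cs:
    if cv2.contourArea(c)<150: continue
    z=.05 if c[:,0,0].mean()<190 else .014
    P=np.array([plane(m,p[0],z)[:2] for p in c])*1000
    print(c.mean((0,1)).round(),cv2.minAreaRect(P.astype(np.float32)))
print("wrist",{k:np.round(v,3).tolist() for k,v in r.camera_model("wrist").items()})
a=cv2.resize(f[205:285,335:409],None,fx=5,fy=5,interpolation=2);b=cv2.resize(f[195:285,110:190],None,fx=5,fy=5,interpolation=2)[:400]
cv2.imwrite("pics/crop.png",np.hstack([a,b]))
E
```

```text
[371. 246.] ((544.2070922851562, -255.63075256347656), (124.51197052001953, 73.38265228271484), 20.35043716430664)
[256. 235.] ((570.5079956054688, 30.243648529052734), (73.52044677734375, 94.01449584960938), 56.22716522216797)
[150. 241.] ((548.15576171875, 285.08746337890625), (170.40042114257812, 122.01335144042969), 15.63550853729248)
wrist {'fx': 325.192, 'fy': 325.192, 'cx': 277.089, 'cy': 210.42, 'R': [[0.448, 0.894, -0.001], [0.857, -0.429, 0.287], [0.256, -0.129, -0.958]], 't': [-0.674, -0.038, 0.379]}
```

View pics/crop.png

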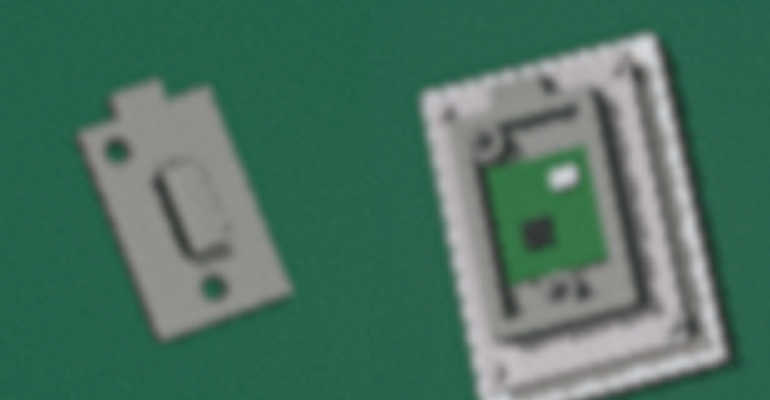

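The close crop shows the chosen cover with its lug up and left, hole b at upper left and hole a below the rib, so it is the long one (124 mm with lug). The jig's lug also points up. I'll move above the cover for a wrist view.

```bash
R='[0.049,-0.18,-0.005,-0.1235,1]'
python3 -m crank '[[0.049,-0.18,0,-0.1235,1],[0.049,-0.18,0,-0.1235,1],[0.049,-0.18,0,-0.1235,1],[0.049,-0.18,0,-0.1235,1],[0.049,-0.18,0,-0.1235,1],[0.049,-0.18,0,-0.1235,1],[0.049,-0.18,0,-0.1235,1],[0.049,-0.18,0,-0.1235,1]]'
python3 -m crank '[[0.049,-0.18,0,-0.1235,1],[0.049,-0.18,0,-0.1235,1],[0.049,-0.18,0,-0.1235,1],[0.049,-0.18,0,-0.1235,1],[0.049,-0.18,0,-0.1235,1],[0.049,-0.18,0,-0.1235,1],[0.049,-0.18,0,-0.1235,1],[0.049,-0.18,0,-0.1235,1]]'
python3 -m crank '[[0.049,-0.18,0,-0.1235,1],[0.049,-0.18,0,-0.1235,1],[0.049,-0.18,0,-0.1235,1],[0.049,-0.18,0,-0.1235,1],[0.049,-0.18,0,-0.1235,1],[0.049,-0.18,0,-0.1235,1],[0.049,-0.18,0,-0.1235,1],[0.049,-0.18,0,-0.1235,1]]'
python3 -m crank '[[0,0,0,0,1],[0,0,0,0,1]]'
python3 - <<'E'
from h import *
import pickle
m=r.camera_model("wrist");f=r.grab_frame("wrist");cv2.imwrite("pics/w1.png",f);pickle.dump(m,open("w1.pkl","wb"))
E
```

```text
clock: 0.77
tcp_pos: [0.3803, 0.3137, 0.2102]
orientation: [-1.831, -2.553, 0.001]
contact_force: [0.2, 0.7, 0.5]
grip_width: 0.0855
gripper_force: 0.0
clock: 1.43
tcp_pos: [0.4586, 0.0259, 0.2105]
orientation: [-2.66, -1.67, -0.0]
contact_force: [0.9, 0.1, -0.3]
grip_width: 0.0855
gripper_force: 0.0
clock: 2.1
tcp_pos: [0.5373, -0.2617, 0.2102]
orientation: [-3.094, -0.54, 0.001]
contact_force: [1.0, 0.1, 0.2]
grip_width: 0.0848
gripper_force: 0.0
clock: 2.27
tcp_pos: [0.5364, -0.2629, 0.21]
orientation: [3.093, 0.54, -0.003]
contact_force: [0.1, 0.7, 0.2]
grip_width: 0.0854
gripper_force: 0.0
```

View pics/w1.png

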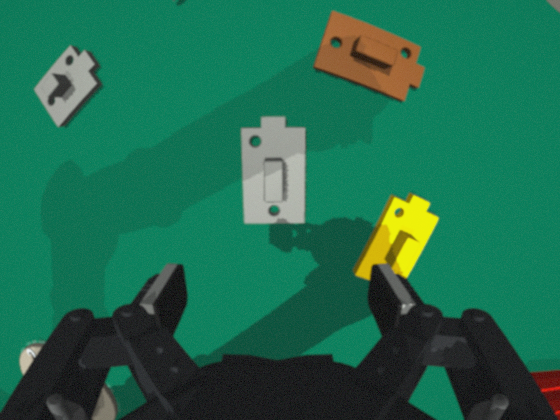

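The wrist view shows the long grey cover at (274,175), lug up, hole b at (256,141), hole a at (274,211) and the rib at (274,181). Next I measure it.

```bash
cat > meas.py <<'E'
from h import *
def cover(m,f,seed,fish,z=.014,w=75):
    """plate pose + hole pixels from one view; seed = approx pixel"""
    hsv=cv2.cvtColor(f,cv2.COLOR_BGR2HSV)
    mk=((hsv[...,1]<70)&(hsv[...,2]>45)).astype(np.uint8)*255
    cs,_=cv2.findContours(mk,cv2.RETR_EXTERNAL,cv2.CHAIN_APPROX_NONE)
    c=max((c for c in cs if cv2.contourArea(c)>100),key=lambda c:cv2.pointPolygonTest(c,seed,True))
    full=np.zeros_like(mk);cv2.drawContours(full,[c],-1,255,-1)
    P=np.array([plane(m,p[0],z,fish)[:2] for p in c],np.float32)*1000
    ctr,sz,a=cv2.minAreaRect(P)
    inn=cv2.erode(full,np.ones((3,3)))&~mk
    n,l,st,cen=cv2.connectedComponentsWithStats(inn)
    hs=[(st[i,4],cen[i].round(2).tolist(),(plane(m,cen[i],z,fish)[:2]*1000).round(1).tolist()) for i in range(1,n) if st[i,4]>5]
    return ctr,sz,a,hs
E
python3 - <<'E'
from meas import *
import pickle
m=pickle.load(open("w1.pkl","rb"));f=cv2.imread("pics/w1.png")
print(cover(m,f,(250,200),True))
mt=r.camera_model("top");ft=cv2.imread("pics/top0.png")
print(cover(mt,ft,(372,255),False))
ms=r.camera_model("scene");fs=cv2.imread("pics/scene0.png")
print(cover(ms,fs,(263,178),False))
# rib top corners in wrist at z=.044
for p in [(264,160),(284,160),(264,202),(284,202)]: print(p,(plane(m,p,.044,True)*1000).round(1))
print(r.get_obs()["tcp_pos"])
E
```

```text
((545.5115356445312, -256.1335754394531), (123.17314910888672, 71.38795471191406), 20.076692581176758, [(np.int32(78), [255.23, 140.79], [570.9, -225.8]), (np.int32(54), [273.81, 209.04], [503.9, -271.4])])
((544.3687744140625, -255.8214569091797), (125.28429412841797, 74.02877044677734), 20.23900604248047, [(np.int32(9), [358.0, 235.0], [569.1, -225.5]), (np.int32(10), [377.0, 262.2], [501.2, -271.0])])
((548.304931640625, -249.62808227539062), (128.0461883544922, 74.8625259399414), 20.241600036621094, [])
(264, 160) [ 558.2 -241.8   44. ]
(284, 160) [ 565.1 -261.    44. ]
(264, 202) [ 516.2 -256.4   44. ]
(284, 202) [ 523.3 -276.2   44. ]
[ 0.53659466 -0.26068152  0.20983119]
```

```bash

python3 -m crank '[[0.019,0.012,-0.1,0.007,1],[0,0,-0.15,0,1],[0,0,-0.15,0,1],[0,0,-0.1,0,1],[0,0,0,0,1],[0,0,0,0,1]]'
python3 - <<'E'
from meas import *
import pickle
m1=pickle.load(open("w1.pkl","rb"));f1=cv2.imread("pics/w1.png")
o=r.get_obs();m=r.camera_model("wrist");f=r.grab_frame("wrist");cv2.imwrite("pics/w2.png",f)
mt=r.camera_model("top");ft=cv2.imread("pics/top0.png")
s=proj(m,[.535-.02,-.26+.02,.014],True);print(s)
a=cover(m,f,tuple(map(float,s)),True);print(a);print(np.round(o["tcp_pos"],4),np.round(o["orientation"],3))
b=cover(m1,f1,(250,200),True);t=cover(mt,ft,(372,255),False)
for i in range(2):
    near=min(a[3],key=lambda h:np.hypot(*np.subtract(h[2],b[3][i][2])))
    print("hole tri",np.round(tri([ray(m1,b[3][i][1],True),ray(m,near[1],True)])[0],4),np.round(tri([ray(m1,b[3][i][1],True),ray(m,near[1],True),ray(mt,t[3][i][1])])[0],4))
E
```

```text
clock: 2.82
tcp_pos: [0.5405, -0.2561, 0.1101]
orientation: [-3.09, -0.558, 0.003]
contact_force: [0.1, -0.1, 0.8]
grip_width: 0.0855
gripper_force: 0.0
[248.19225152 225.55279944]
((545.39208984375, -256.1491394042969), (122.3736572265625, 70.99160766601562), 20.215993881225586, [(np.int32(149), [254.41, 157.62], [571.3, -225.8]), (np.int32(70), [278.19, 247.7], [504.8, -271.0])])
[ 0.5405 -0.2561  0.1101] [-3.09e+00 -5.58e-01  3.00e-03]
hole tri [ 0.5702 -0.2256  0.007 ] [ 0.5703 -0.2259  0.0087]
hole tri [ 0.5017 -0.2721  0.0064] [ 0.5018 -0.2722  0.0068]
```

View pics/w2.png

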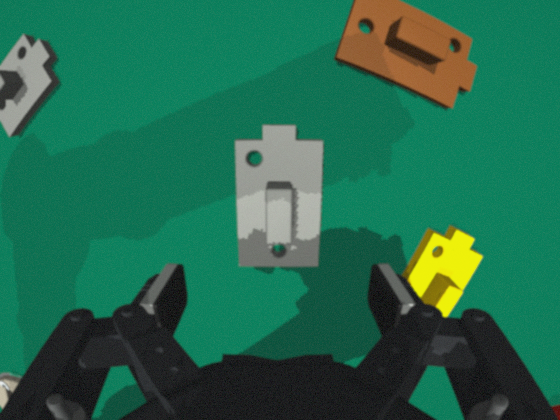

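The closer wrist view again shows the grey cover at (279,203), with hole b at (254,158), hole a at (278,248) and the rib top at (279,215). Nothing stands in the fingers' way. I'll descend and grip.

```bash

python3 -m crank '[[-0.001,-0.008,-0.1,-0.003,1],[0,0,-0.15,0,1],[0,0,-0.13,0,1],[0,0,-0.075,0,1],[0,0,0,0,1],[0,0,0,0,1]]' 60
python3 -m crank '[[0,0,0,0,-1],[0,0,0,0,-1],[0,0,0,0,-1],[0,0,0,0,-1],[0,0,0,0,-1],[0,0,0,0,-1],[0,0,0,0,-1],[0,0,0,0,-1]]' 60
```

```text
clock: 3.37
tcp_pos: [0.5416, -0.2596, 0.0208]
orientation: [3.092, 0.552, 0.002]
contact_force: [0.4, 0.8, 0.8]
grip_width: 0.0851
gripper_force: 0.0
clock: 4.03
tcp_pos: [0.541, -0.2593, 0.0202]
orientation: [-3.092, -0.552, -0.001]
contact_force: [-2.1, 2.3, 6.6]
grip_width: 0.0173
gripper_force: 58.5
```

```bash

python3 -m crank '[[0,0,0.05,0,-1],[0,0,0.15,0,-1],[0,0,0.2,0,-1],[0,0,0.2,0,-1],[0,0,0.2,0,-1],[0,0,0.1,0,-1]]' 60
python3 -m crank '[[0,0.1,0,0,-1],[0,0.19,0,0,-1],[0,0.19,0,0,-1],[0,0.19,0,0,-1],[0,0.19,0,0,-1],[0,0.19,0,0,-1],[0,0.19,0,0,-1],[0,0.19,0,0,-1]]'
python3 -m crank '[[0,0.1,0,0,-1],[0,0,0,0,-1],[0,0,0,0,-1],[0,0,0,0,-1]]'
cat > snap.py <<'E'
from h import *
import pickle,sys
n=sys.argv[1];o=r.get_obs();m=r.camera_model("wrist");f=r.grab_frame("wrist");cv2.imwrite(f"pics/{n}.png",f);pickle.dump((m,o),open(n+".pkl","wb"));print(np.round(o["tcp_pos"],4),np.round(o["orientation"],3))
E
python3 snap.py j1
python3 -m crank '[[-0.1,0.12,0,0,-1],[-0.15,0.12,0,0,-1],[-0.1,0.06,0,0,-1],[0,0,0,0,-1],[0,0,0,0,-1],[0,0,0,0,-1]]'
python3 snap.py j2; python3 -c "
import cv2,numpy as np
a=cv2.imread('pics/j1.png');b=cv2.imread('pics/j2.png')
cv2.imwrite('pics/j12.png',np.hstack([a[:,:400],b[:,:400]]))"
```

```text
clock: 4.53
tcp_pos: [0.5419, -0.2611, 0.2047]
orientation: [3.09, 0.549, 0.007]
contact_force: [1.0, -1.1, -2.0]
grip_width: 0.017
gripper_force: 59.0
clock: 5.2
tcp_pos: [0.54, 0.0281, 0.1999]
orientation: [-3.093, -0.551, 0.0]
contact_force: [1.2, 0.2, -1.4]
grip_width: 0.017
gripper_force: 59.1
clock: 5.53
tcp_pos: [0.5405, 0.0454, 0.1997]
orientation: [3.092, 0.55, -0.0]
contact_force: [-0.1, -0.3, -2.0]
grip_width: 0.017
gripper_force: 59.1
[0.5405 0.0454 0.1997] [ 3.092  0.55  -0.   ]
clock: 6.08
tcp_pos: [0.4715, 0.1052, 0.1999]
orientation: [3.093, 0.548, 0.002]
contact_force: [0.3, -0.5, -1.9]
grip_width: 0.0168
gripper_force: 59.3
[0.4715 0.1052 0.1999] [3.093e+00 5.480e-01 2.000e-03]
```

View pics/j12.png

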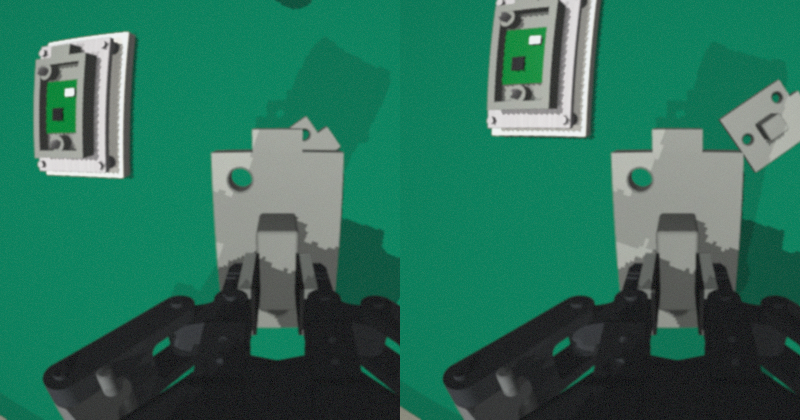

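Both views (j1 left, j2 right) show the cover held level with its lug up, rib in the jaws and hole b at (239,179). The jig is at (83,105) in j1 and (141,65) in j2, also lug up, with dowels at (44,72) and (57,143) in j1. I'll take one closer look at the jig.

```bash

python3 -m crank '[[-0.03,0.16,0,0,-1],[-0.02,0.16,0,0,-1],[0,0,0,0,-1],[0,0,0,0,-1],[0,0,0,0,-1]]'
python3 snap.py j3; python3 - <<'E'
from h import *
import pickle
m,o=pickle.load(open("j3.pkl","rb"));f=cv2.imread("pics/j3.png")
u=proj(m,[.548,.285,.06],True);print(u)
x,y=(u-[65,80]).astype(int);x=max(x,0);y=max(y,0);print(x,y)
m,o=pickle.load(open("j1.pkl","rb"));g=cv2.imread("pics/j1.png")
a=cv2.resize(f[y:y+150,x:x+130],None,fx=4,fy=4,interpolation=2);b=cv2.resize(g[30:180,30:100],None,fx=4,fy=4,interpolation=2)
cv2.imwrite("pics/jc.png",np.hstack([a,b]))
E
```

```text
clock: 6.55
tcp_pos: [0.4616, 0.1691, 0.1995]
orientation: [3.092, 0.549, 0.0]
contact_force: [0.4, -0.9, -1.7]
grip_width: 0.0176
gripper_force: 59.3
[0.4616 0.1691 0.1995] [3.092 0.549 0.   ]
[191.32907346  68.13288558]
126 0
```

View pics/jc.png

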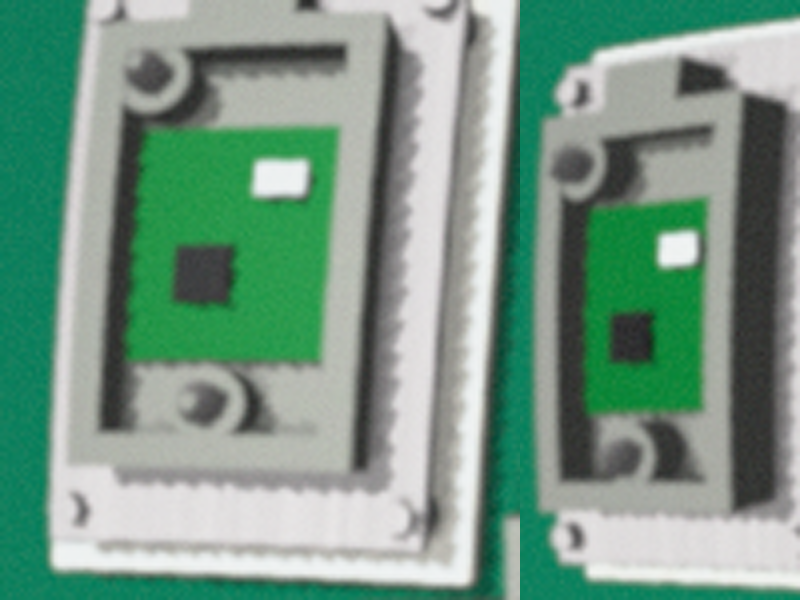

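The crops show the lower half's top face. In j3 crop pixels its corners are about (98,16), (388,15), (355,468) and (68,462), with dowel bosses at (155,78) and (213,400). In j1 they are (545,122), (742,92), (733,515) and (538,508).

```bash
python3 - <<'E'
from h import *
import pickle
m3,o3=pickle.load(open("j3.pkl","rb"));m1,o1=pickle.load(open("j1.pkl","rb"))
c3=np.array([(98,16),(388,15),(355,468),(68,462),(155,78),(213,400)])/4-.375+[126,0]
c1=(np.array([(545,122),(742,92),(733,515),(538,508),(580,168),(628,455)])-[520,0])/4-.375+[30,30]
W=[]
for n,p,q in zip("TL TR BR BL b a".split(),c3,c1):
    X,e=tri([ray(m3,p,True),ray(m1,q,True)])
    w=plane(m3,p,.068,True);w1=plane(m1,q,.068,True);W.append(w)
    print(n,(X*1000).round(1),round(e*1000,1),(w*1000).round(1)[:2],(w1*1000).round(1)[:2])
W=np.array(W)[:,:2]*1000
d=lambda v:np.degrees(np.arctan2(v[1],v[0]))
print("centre",W[:4].mean(0),"yaw sides",d(W[0]-W[3]),d(W[1]-W[2]),d(W[0]-W[1])-90,d(W[3]-W[2])-90,"len",np.linalg.norm(W[0]-W[3]),np.linalg.norm(W[0]-W[1]))
y=d(W[4]-W[5])-14.04;print("dowel yaw",y,"centre",(W[4]+W[5])/2-10*np.array([-np.sin(np.radians(y)),np.cos(np.radians(y))]),np.linalg.norm(W[4]-W[5]))
# held cover in j1 & j3: hole b in tool frame
from scipy.spatial.transform import Rotation as Ro
for n in("j1","j2","j3"):
    m,o=pickle.load(open(n+".pkl","rb"));f=cv2.imread(f"pics/{n}.png");z=o["tcp_pos"][2]-.0205+.014
    g=cv2.cvtColor(f,cv2.COLOR_BGR2HSV);s=g[160:200,220:260];mk=((s[...,1]>70)|(s[...,2]<60)).astype(np.uint8)
    k,l,st,ce=cv2.connectedComponentsWithStats(mk);i=1+np.argmax(st[1:,4]);p=ce[i]+[220,160]
    cor=[(211.5,153),(343.5,153)]
    print(n,p,st[i,4],[((plane(m,q,z,True)-o["tcp_pos"])[:2]*1000).round(1) for q in [p]+cor])
E
```

```text
TL [597.3 345.1  69.1] 1.3 [598.7 346.6] [596.3 345. ]
TR [615.2 277.   68.6] 0.3 [615.1 277. ] [615.4 277.6]
BR [511.  246.2  70.3] 0.5 [511.3 246.9] [509.8 247.3]
BL [492.9 313.6  71.6] 0.2 [492.3 315. ] [491.6 316.7]
b [586.3 325.2  69.3] 0.2 [586.4 325.7] [586.3 326.5]
a [516.6 283.   72. ] 0.1 [516.3 284.2] [515.4 286. ]
centre [554.33556753 296.36840567] yaw sides 16.581152449082218 16.209358255725608 13.284698646737269 15.625255594889296 len 110.9963608697429 71.52720017803028
dowel yaw 16.610631288418308 centre [554.18243731 295.364297  ] 81.4307762810273
j1 [240.53293413 177.48502994] 334 [array([31.7, 31.5]), array([39.1, 50.5]), array([ 63.2, -15.3])]
j2 [240.4672619  177.52083333] 336 [array([31.7, 31.5]), array([39.1, 50.5]), array([ 63.2, -15.4])]
j3 [240.53153153 177.41441441] 333 [array([31.8, 31.5]), array([39.1, 50.5]), array([ 63.2, -15.4])]
```

```bash

python3 -m crank '[[0.116,0.16,0,-0.022,-1],[0.116,0.16,0,-0.022,-1],[0.116,0.16,0,-0.022,-1],[0.116,0.16,0,-0.021,-1],[0,0,-0.12,0,-1],[0,0,-0.16,0,-1],[0,0,-0.1,0,-1],[0,0,-0.05,0,-1]]'
python3 -m crank '[[0,0,0,0,-1],[0,0,0,0,-1],[0,0,0,0,-1]]'
python3 snap.py k1; python3 - <<'E'
import cv2,numpy as np
a=cv2.imread('pics/k1.png');t=__import__('bench').r.grab_frame("top");cv2.imwrite("pics/t1.png",t)
cv2.imwrite('pics/k1c.png',np.hstack([cv2.resize(a[90:340,180:380],None,fx=2,fy=2,interpolation=2),cv2.resize(a[145:215,205:280],(375,500-0),interpolation=2)]))
E
```

```text
clock: 7.27
tcp_pos: [0.5527, 0.296, 0.1103]
orientation: [3.107, 0.442, -0.006]
contact_force: [-0.9, 0.7, -2.1]
grip_width: 0.0174
gripper_force: 59.4
clock: 7.52
tcp_pos: [0.555, 0.2983, 0.1152]
orientation: [-3.109, -0.444, -0.004]
contact_force: [-0.4, -0.9, -1.5]
grip_width: 0.0169
gripper_force: 59.4
[0.555  0.2983 0.1152] [-3.109 -0.444 -0.004]
```

View pics/k1c.png

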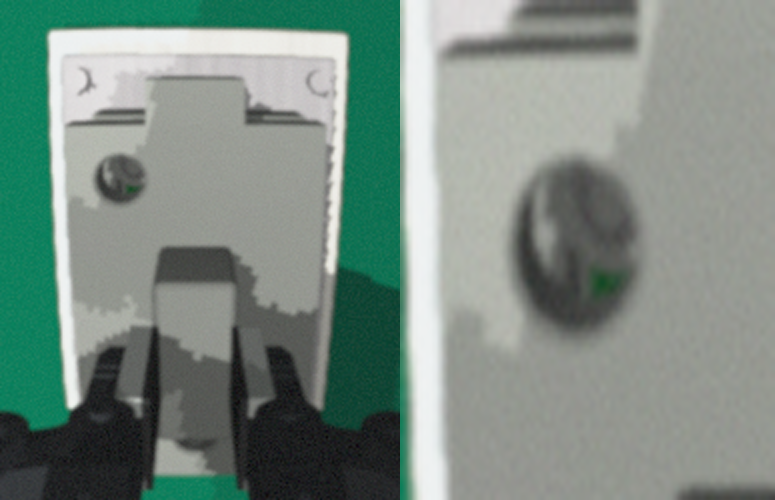

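```bash
python3 - <<'E'
from h import *
import pickle
m,o=pickle.load(open("k1.pkl","rb"));print([np.round(r.get_obs()[k],4) for k in("tcp_pos","orientation")])
y=np.radians(16.2)
for zt in(.1115,.1135,.1155):
    h=plane(m,(240.4,179.3),zt-.0205+.014,True)*1e3;d=plane(m,(246,175),.082,True)*1e3
    print(zt,h.round(1),d.round(1),(d-h).round(1)[:2])
db=np.array([.5543-.0,.296])+np.array([[np.cos(y),-np.sin(y)],[np.sin(y),np.cos(y)]])@[.04,.02]
print("dowel b est",db)
for z in(.068,.075,.082):print(proj(m,np.r_[db,z],True).round(1))
# lug gaps: cover edge vs box edge at lug end: crop left px -> image
for p,z in[((66,124),.107),((325,124),.107),((147,78),.107),((243,78),.107)]:
    print(p,(plane(m,(180+p[0]/2,90+p[1]/2),z,True)*1e3).round(1))
E
```

```text
[array([0.5547, 0.2988, 0.1153]), array([-3.1085, -0.4449, -0.0041])]
0.1115 [587.  327.6 105. ] [585.5 326.3  82. ] [-1.5 -1.3]
0.1135 [587.5 327.5 107. ] [585.5 326.3  82. ] [-2.  -1.2]
0.1155 [587.9 327.4 109. ] [585.5 326.3  82. ] [-2.4 -1.1]
dowel b est [0.58713193 0.32636552]
[248.5 168.8]
[247.5 170.6]
[246.5 172.5]
(66, 124) [598.  345.7 107. ]
(325, 124) [617.4 279.  107. ]
(147, 78) [615.5 327.9 107. ]
(243, 78) [622.6 303.7 107. ]
```

The dowel tip shows inside hole b, about 1–1.5 mm off centre towards −x/−y. I'll shift by (−1.2, −1) mm and lower gently, watching the force.

```bash

python3 -m crank '[[-0.006,-0.005,-0.02,0,-1],[0,0,-0.03,0,-1],[0,0,-0.03,0,-1],[0,0,0,0,-1],[0,0,0,0,-1]]'
python3 -m crank '[[0,0,-0.01,0,-1],[0,0,-0.01,0,-1],[0,0,0,0,-1],[0,0,0,0,-1]]'
python3 snap.py k2
```

```text
clock: 8.03
tcp_pos: [0.5521, 0.2974, 0.0969]
orientation: [3.109, 0.446, -0.001]
contact_force: [-0.2, 0.7, -2.0]
grip_width: 0.0168
gripper_force: 59.4
clock: 8.37
tcp_pos: [0.5525, 0.2975, 0.0934]
orientation: [3.11, 0.446, 0.0]
contact_force: [1.2, 0.3, -2.3]
grip_width: 0.0167
gripper_force: 59.3
[0.5525 0.2975 0.0934] [3.11  0.446 0.   ]
```

```bash

python3 -m crank '[[0,0,-0.01,0,-1],[0,0,0,0,-1],[0,0,0,0,-1]]' | grep -E 'tcp|contact'
python3 -m crank '[[0,0,-0.01,0,-1],[0,0,0,0,-1],[0,0,0,0,-1]]'| grep -E 'tcp|contact'
python3 -m crank '[[0,0,-0.01,0,-1],[0,0,0,0,-1],[0,0,0,0,-1]]'| grep -E 'tcp|contact'
```

```text
tcp_pos: [0.5524, 0.2976, 0.0915]
contact_force: [1.8, -0.3, -2.4]
tcp_pos: [0.5524, 0.2975, 0.0894]
contact_force: [0.8, -0.1, -2.4]
tcp_pos: [0.5527, 0.2976, 0.0879]
contact_force: [-0.2, -0.1, 2.9]
```

```bash

python3 -m crank '[[0,0,-0.01,0,-1],[0,0,-0.01,0,-1],[0,0,0,0,-1],[0,0,0,0,-1]]' | grep -E 'tcp|contact'
python3 -m crank '[[0,0,-0.01,0,-1],[0,0,0,0,-1],[0,0,0,0,-1]]'| grep -E 'tcp|contact'
python3 snap.py k3; python3 - <<'E'
import cv2,numpy as np
from bench import r
a=cv2.imread('pics/k3.png');t=r.grab_frame("scene")
cv2.imwrite('pics/k3c.png',np.hstack([cv2.resize(a[90:340,180:380],None,fx=2,fy=2,interpolation=2),cv2.resize(t[265:365,320:420],(400,400),interpolation=2)[:,:] if 0 else cv2.resize(t[255:380,320:420],(400,500),interpolation=2)]))
E
```

```text
tcp_pos: [0.5527, 0.2976, 0.084]
contact_force: [-1.4, -0.3, 6.4]
tcp_pos: [0.5527, 0.2976, 0.0823]
contact_force: [-2.6, -0.6, 7.2]
[0.5527 0.2976 0.0823] [-3.109e+00 -4.450e-01 -1.000e-03]
```

View pics/k3c.png

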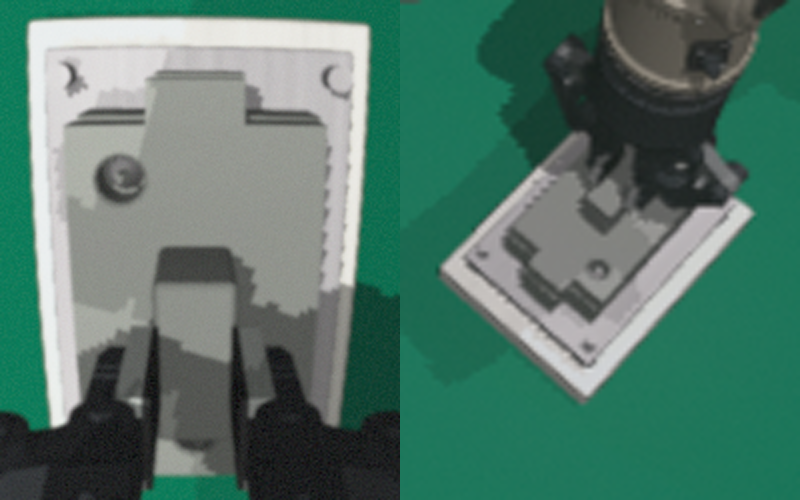

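The wrist crop shows the dowel filling hole b at (120,178) and the lugs aligned. The scene crop shows the cover lying square on the lower half. I'll press further.

```bash

python3 -m crank '[[0,0,-0.01,0,-1],[0,0,-0.005,0,-1],[0,0,0,0,-1],[0,0,0,0,-1],[0,0,0,0,-1],[0,0,0,0,-1]]' | grep -E 'tcp|contact'
python3 -m crank '[[0,0,0,0,-1],[0,0,0,0,-1]]'| grep -E 'tcp|contact'
python3 -m crank '[[0,0,0,0,-1],[0,0,0,0,-1]]'| grep -E 'tcp|contact'
python3 snap.py k4
```

```text
tcp_pos: [0.5527, 0.2976, 0.0797]
contact_force: [-3.0, -1.7, 11.9]
tcp_pos: [0.5527, 0.2976, 0.0797]
contact_force: [-3.6, -0.9, 12.6]
tcp_pos: [0.5527, 0.2976, 0.0797]
contact_force: [-3.0, -1.7, 11.6]
[0.5527 0.2976 0.0797] [-3.109e+00 -4.450e-01 -1.000e-03]
```

```bash

python3 -m crank '[[0,0,-0.002,0,-1],[0,0,0,0,-1],[0,0,0,0,-1],[0,0,0,0,-1],[0,0,0,0,-1],[0,0,0,0,-1]]' | grep -E 'tcp|contact|grip'
python3 snap.py k5; python3 - <<'E'
import cv2,numpy as np
from bench import r
a=cv2.imread('pics/k5.png');b=cv2.imread('pics/k3.png');t=r.grab_frame("scene")
cv2.imwrite('pics/k5c.png',np.hstack([cv2.resize(a[110:200,200:360],(400,225),interpolation=2).repeat(1,0) if 0 else cv2.resize(a[115:215,205:285],(400,500),interpolation=2),cv2.resize(t[290:345,335:379],(400,500),interpolation=2)]))
E
```

```text
tcp_pos: [0.5528, 0.2976, 0.0794]
contact_force: [-2.8, -1.8, 11.2]
grip_width: 0.0168
gripper_force: 61.3
[0.5528 0.2976 0.0794] [-3.109e+00 -4.450e-01 -1.000e-03]
```

View pics/k5c.png

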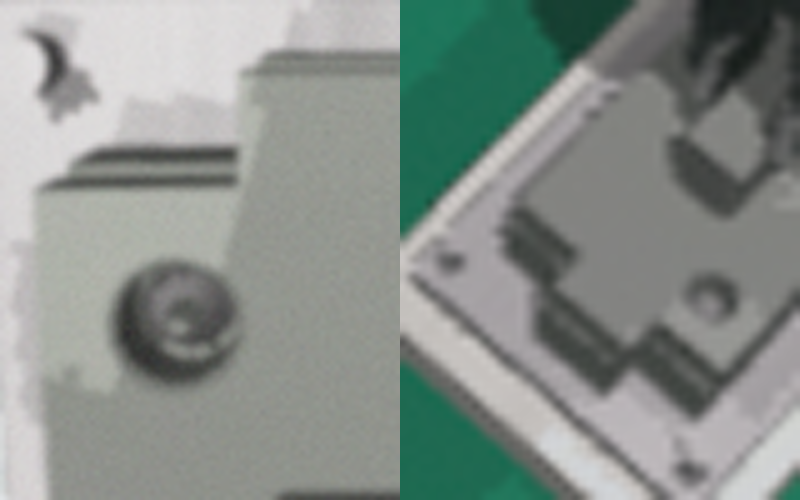

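The crop shows the dowel tip nearly centred in hole b. There is a thin light band between the front faces, so I'll check it numerically against the earlier, higher positions.

```bash
python3 - <<'E'
from h import *
import pickle
for n in("k1","k2","k3","k5"):
    m,o=pickle.load(open(n+".pkl","rb"));g=cv2.cvtColor(cv2.imread(f"pics/{n}.png"),cv2.COLOR_BGR2GRAY)
    print(n,"rows136-156",g[136:157,232:244].mean(1).round().astype(int).tolist())
    zt=o["tcp_pos"][2]-.0065; fx=None
    y=np.radians(16.2);e=np.array([np.cos(y),np.sin(y)]);s=np.array([-np.sin(y),np.cos(y)])
    c=o["tcp_pos"][:2]+[0,-.001]
    P=c+e*.055+s*.022
    J=np.array([.5543,.296])+e*.055+s*.022
    t=o["tcp_pos"][2]-.0205;top=min(.068,t)
    print("  predicted cover top/bottom edge rows",*[proj(m,np.r_[P,z],True).round(1) for z in(zt,zt-.014)]," lower half top/bottom",*[proj(m,np.r_[J,z],True).round(1) for z in(top,top-.024)])
f=cv2.imread("pics/k5.png");gr=cv2.cvtColor(f,cv2.COLOR_BGR2GRAY)
E
```

```text
k1 rows136-156 [212, 210, 207, 206, 207, 208, 206, 191, 148, 98, 87, 118, 143, 139, 101, 91, 130, 168, 182, 181, 182]
  predicted cover top/bottom edge rows [235.6 151.4] [238.7 148.7]  lower half top/bottom [245.1 146.2] [248.3 143.2]
k2 rows136-156 [198, 198, 197, 197, 197, 191, 167, 122, 83, 89, 124, 146, 146, 126, 94, 97, 138, 168, 178, 178, 178]
  predicted cover top/bottom edge rows [235.6 151.4] [238.7 148.7]  lower half top/bottom [241.3 145. ] [245.3 141.7]
k3 rows136-156 [197, 194, 195, 195, 195, 195, 190, 168, 124, 82, 79, 109, 138, 134, 99, 87, 125, 164, 175, 176, 176]
  predicted cover top/bottom edge rows [235.6 151.3] [238.7 148.6]  lower half top/bottom [240.5 146.3] [244.7 142.7]
k5 rows136-156 [196, 195, 195, 194, 194, 194, 191, 172, 127, 82, 76, 106, 136, 134, 99, 87, 126, 162, 176, 175, 175]
  predicted cover top/bottom edge rows [235.6 151.3] [238.7 148.6]  lower half top/bottom [240.5 146.3] [244.7 142.8]
```

```bash
python3 -c "
from bench import r
print(r.hand_in())"
```

```text
the job is handed in; nothing more can be done
None
```

I handed the job in with the long grey cover on both dowels, lugs at the same end, held pressed about 8–9 mm down. The depth and flush fit are judged from tool height and a push of about 12 N, and the cover sits about 1 mm off centre towards −x, within the hole clearance.

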